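Pop open the spring-lid case on the luthier's bench

TASK

The blue case screwed to the bench, in which rosin and beeswax are kept from the dust, is latched shut. Press its red release tab down with the fingertips so that the lid springs up a little, then push the lid with the fingers all the way back until it leans open against its stop, and leave it standing open. Touch only: do not force the tab or lid, and leave the rosin, the beeswax and the things round the case where they are.

Things in the scene. Friction and masses are not known exactly. Their poses are not given: they have to be found in the camera images.
- case: Blue case fixed to the bench, 84 mm deep (x) by 150 mm wide (y) by 46 mm high, walls and floor 6 mm, open on top under its lid, steel screw lugs to y = +/-91 mm; a middle rib parts the inside (top 28 mm up). Origin at the centre of its underside, on the bench. Own -x axis points to its front (release tab), +x to its back (lid hinge), z up.
- lid (a joint): Hinge of the lid, rad: 0 shut and latched, grows as it opens up and back, 1.85 at its stop (16 degrees past upright), where its weight keeps it. Once unlatched, a spring pin lifts it to about 0.94 rad (edge about 117 mm above the bench) within a second, no farther; let go below about 1.5 rad it sinks back to that. Under 2 N at the edge pushes it on; slightly damped.
- tab (a joint): Hinge of the red release tab, rad: 0 at rest, grows as the pad is pressed down, 0.33 at its stop. The latch lets go at about 0.15 rad (5 mm down); a spring brings the tab back when let go. At the pad's centre it takes about 1.5 N to start, 3.5 N to release, 5.5 N at the stop (10 mm down).
- tab_pad (a point): Centre of the upper face of the red pad (36 mm deep x 40 mm wide x 5 mm), which sticks out level at the front: case x = -86 mm, y = 0, 32.5 mm above the bench at rest. It is pressed straight down. Behind it, 44 to 56 mm in front of the case's centre, a red hook (22 mm wide) stands up to 56 mm above the bench and tips up to 9 mm towards the pad when pressed.
- lid_edge (a point): Middle of the lid's front edge, half-way through its thickness; moves with the lid, 84 mm from the hinge line. The flat lid is pale aluminium with a blue panel on top, 84 x 150 x 6 mm, about 80 g, and covers the whole case; a 24 mm wide steel tongue stands 6 mm out from the middle of this edge.
- lid_hinge (a point): Middle of the lid's hinge line (along the case's y): case x = +42 mm, 49 mm above the bench.
- rosin_mid (a point): Centre of the loose brown rosin cake (43 mm across, 16 mm high) lying in the case; stays there.
- beeswax_mid (a point): Centre of the loose yellow beeswax block (50 x 30 mm, 22 mm high) lying in the case; stays there.
- cork_block_mid (a point): Centre of the loose cork block (45 x 70 x 30 mm high) beside the case.
- spool_clamp_mid (a point): Centre of the loose spool clamp (two wooden discs on a screw, 27 x 95 x 27 mm high) beside the case.
- spirit_jar_mid (a point): Centre of the loose white jar with yellow lid (52 mm across, 102 mm high) standing behind the case.
Not all that is in view belongs to the job. Several things look just like the case: the one meant starts farthest to the robot's left.

How it is judged:
By the outcome, as a careful person would: the job done as asked, in the order asked, and still so for the second after the job is handed in, with the robot touching nothing.
It also fails if it takes over 42 s, if anything falls off the work surface, if the arm or the gripper's body presses on something with over 40 N, if the wrist force passes 120 N, or if a joint passes its speed limit or range.

ROBOT

A 6-joint arm with a two-finger parallel gripper is mounted at the origin on a cart in front of the work surface, level with it; the furniture and walls round the work are solid. World frame = base frame: x ahead of the robot, y to its left, z up, the work surface at z = 0. Lengths are in mm, angles in rad, forces in N, time in s.
With the tool pointing down it reaches from about 300 to 775 mm from the base axis. Payload 14.6 kg.
Tool frame: the origin (TCP) lies between the finger pads; the fingertips stand 19 mm ahead of it and the grasp point (between the pads) is the TCP; z points along the fingers, y is the line along which they close (so a half turn about z gives the same grasp; the last joint's range is limited). The gripper opens to 94 mm and grips with 3 to 60 N. Pads are 16 mm wide; open, the fingers measure 119 mm over their backs; the gripper's body (75 mm by 177 mm) begins 78 mm behind the grasp point.
Start: joints at [1.1, 0.3, 1.521, -0, 1.321, -0.067], TCP at [216.1, 505.757, 224.446] pointing down, gripper open.
Joint ranges: [-3.03, 3.03], [-0.79, 2.21], [0.23, 2.52], [-1.04, 4.18], [0, 3.07], [-2.55, 2.55]. Speed limits (rad/s): [2.22, 2.22, 2.57, 3.14, 3.14, 3.14].

INTERFACE

Orientations are given as [roll, pitch, yaw] about the fixed x, y, z axes, in that order (R = Rz(yaw) Ry(pitch) Rx(roll)).
In Python, from cell import monitor, imaging, job, find_in, trace gives the robot as it stands. The module is installed in compiled form; this text tells all that it offers.
- The arm moves only by the tool arm_command, never from a script. Its argument "steps" is a list of rows, each a list of 5 numbers: the opening, from 0 (shut) to 1 (fully open), then the shift along the tool's x, y, z in mm, then the turn about the tool's z in degrees. In form: [[gripper, dx, dy, dz, turn], ...]. A call has 1 to 20 rows; each row is the pose to reach, as a shift and turn from the pose commanded when the call began, along the tool's axes at that moment; what a row does not reach only later rows make up. A row lasts 1/8 s, in which the tool goes at most 62.5 mm and 10.7 degrees, less where a joint would pass 70% of its speed; a pose out of reach is approached as far as the arm can. A call with a gripper value outside its range is refused whole. The fingers move at their own pace and stop on an object; "force" is the grip in N (left out, the last holds). Time passes only in rows, so rows that repeat a pose let the fingers close. It gives the time, the measured TCP pose, the force, the opening and the grip force at its end, in the units of the state.
- monitor.read_state(): the state, without advancing time (a new reading comes with each control period).
- imaging.camera(name): name is "side" or "top" or "wrist"; returns a dict with "img" (480x640x3 uint8, red, green, blue), "mtx" (3x3 intrinsics, pixels), "D" ([k1, k2, p1, p2, k3] as OpenCV has them; the pictures are not rectified), "view" (4x4, takes a point from world to camera coordinates). Camera axes: x right, y down, z forward; pixel columns grow to the right and rows downward; lengths in mm; the calibration is good to about 2 mm. A picture is of the moment at which its call begins. There is no depth.
- job.sign_off(): hands the job in; it is judged then, once.
Trained networks look in a picture, given as the dict that the camera call returned (one of the last four; its "shot" number tells which), for a name from the list of things; names that differ only in an ending like _2 or _b are one class to them, and where a whole thing is asked for, a point or a joint stands for the part that bears it (a point fixed in the world has none). Each returns a list of dicts, best first, with "p" (0 to 1); they miss things now and then, are a little off and sometimes report something else, mostly with a low value. They report only what shows in the picture. A call takes as long as a camera call. They do not tell look-alikes from the thing itself.
- find_in(picture, target): "rect" ([centre column, centre row, width, height] in pixels, round what is visible of it).
- trace(picture, target): "region" (480x640 bool, what is visible of it) and "rect" ([centre column, centre row, width, height] in pixels, round what is visible of it).
The state is a dict: "clock": time; "joints": joint angles; "qd": joint speeds; "effort": joint torques, N m; "eef_pos": TCP position; "eef_rot": TCP orientation; "wrist_force": force on the tool from outside, world axes, zero at the start; "moment": the same for the moment, N m; "finger_gap": finger opening in mm; "finger_force": force on a finger pad.
Only numpy, scipy, OpenCV 4.12 (cv2) and the standard library are available. Lean on these libraries where they do the work, as an engineer would, in place of code of your own. Each camera call takes 0.05 s, during which the arm holds its last target. There are 200 camera calls.

## Working session

There is one attempt and no reset: what is moved stays moved. The work goes in short steps, Python scripts to look and compute and a tool call to move; the robot and the scene stay as the last step left them, time stands still between calls to the robot, and variables do not carry over. Pictures are saved under pics/ and viewed, at most 10 in all, crops included, and the job is handed in when it is done.

Besides the shell and the picture viewer there is one more tool, called as name(argument=value, ...), one argument or row to a line, values as JSON. arm_command: Moves the arm, as the interface text tells. Its arguments: {"type":"object","properties":{"steps":{"type":"array","items":{"type":"array","items":{"type":"number"}}},"force":{"type":"number"}},"required":["steps"]}

```bash
mkdir -p pics; cat > h.py <<'E'
import numpy as np, cv2
from cell import monitor, imaging, job, find_in, trace
def save(im,n): cv2.imwrite('pics/'+n,cv2.cvtColor(im,cv2.COLOR_RGB2BGR))
def proj(c,P):
    V=np.array(c["view"]);P=np.atleast_2d(np.array(P,float))
    return cv2.projectPoints(P,cv2.Rodrigues(V[:3,:3])[0],V[:3,3],np.array(c["mtx"],float),np.array(c["D"],float))[0][:,0]
def onplane(c,uv,z):
    V=np.array(c["view"]);uv=np.atleast_2d(np.array(uv,float))
    n=cv2.undistortPoints(uv[:,None],np.array(c["mtx"],float),np.array(c["D"],float))[:,0]
    d=np.c_[n,np.ones(len(n))]@V[:3,:3]; o=-V[:3,:3].T@V[:3,3]
    return o+d*((z-o[2])/d[:,2])[:,None]
E
python3 - <<'E'
from h import *
t=imaging.camera("top");s=imaging.camera("side")
save(t["img"],"t0.png");save(s["img"],"s0.png")
for c in(t,s):
  for n in("case","tab_pad","tab"):
    for r in find_in(c,n): print(n,r["p"],np.round(r["rect"]),onplane(c,r["rect"][:2],32.5 if n!="case" else 50).round())
print({k:np.round(v,3) for k,v in monitor.read_state().items()})
E
```

```text
case 0.9 [272. 260.  82.  84.] [[577.  56.  50.]]
case 0.73 [453. 301.  89.  83.] [[ 480. -300.   50.]]
case 0.63 [376. 210.  90.  76.] [[ 672. -160.   50.]]
tab_pad 0.97 [373. 231.  27.  30.] [[ 632. -153.   32.]]
tab_pad 0.87 [454. 324.  19.  31.] [[ 436. -301.   32.]]
tab_pad 0.68 [258. 287.  27.  31.] [[527.  87.  32.]]
tab 0.87 [373. 233.  22.  30.] [[ 627. -152.   32.]]
tab 0.69 [453. 322.  24.  30.] [[ 441. -301.   32.]]
tab 0.62 [255. 286.  32.  34.] [[529.  92.  32.]]
case 0.97 [332. 266.  88.  57.] [[575. 112.  50.]]
case 0.93 [314. 220.  76.  43.] [[668. -99.  50.]]
tab_pad 0.73 [360. 266.  31.  29.] [[531.  65.  32.]]
tab_pad 0.61 [424. 202.  22.  17.] [[ 440. -325.   32.]]
tab_pad 0.52 [338. 216.  28.  19.] [[ 629. -174.   32.]]
tab 0.81 [338. 217.  28.  16.] [[ 629. -172.   32.]]
tab 0.59 [360. 267.  32.  23.] [[528.  69.  32.]]
tab 0.56 [424. 203.  23.  19.] [[ 441. -320.   32.]]
{'clock': np.float64(0.4), 'joints': array([ 1.1  ,  0.3  ,  1.521, -0.   ,  1.321, -0.067]), 'qd': array([ 0.001,  0.   ,  0.001,  0.002, -0.001,  0.001]), 'effort': array([-1.0000e-03, -5.3121e+01, -3.5260e+01,  7.1000e-02,  2.2000e-02,
       -0.0000e+00]), 'eef_pos': array([216.094, 505.721, 224.355]), 'eef_rot': array([-3.141,  0.   ,  2.738]), 'wrist_force': array([-0.264,  0.052, -0.694]), 'moment': array([0.031, 0.007, 0.025]), 'finger_force': np.float64(0.0), 'finger_gap': np.float64(94.121)}
```

View pics/t0.png

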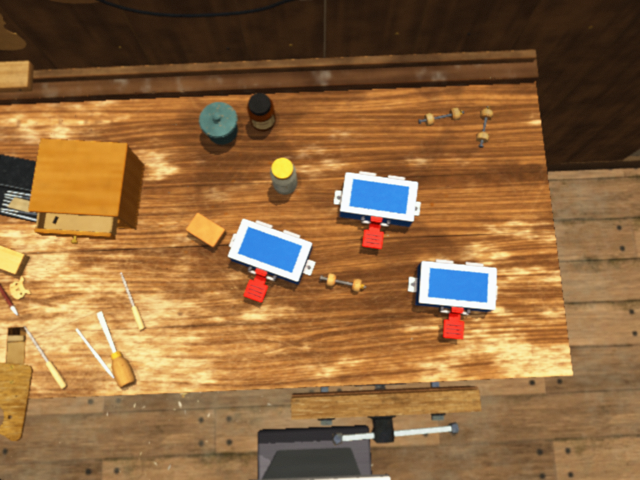

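View pics/s0.png

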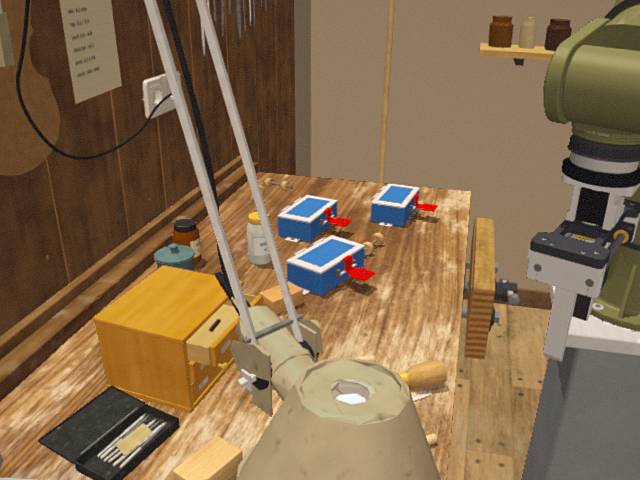

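Look-alikes in the top view: cases at (270,252), (378,198) and (456,287). The one farthest to the robot's left (+y, the left of the image) is at (270,252). I'll check it in a close crop.

```bash
python3 - <<'E'
from h import *
t=imaging.camera("top");s=imaging.camera("side")
a=cv2.resize(t["img"][210:310,180:340],(640,400),interpolation=cv2.INTER_CUBIC)
save(a,"c0.png")
print("tcp proj",proj(t,[[216,506,224],[0,0,0],[300,0,0]]).round(),"cam",[(-np.array(c["view"])[:3,:3].T@np.array(c["view"])[:3,3]).round() for c in(t,s)])
h=cv2.cvtColor(t["img"],cv2.COLOR_RGB2HSV)
m=np.zeros((480,640),np.uint8);m[215:285,225:320]=1
b=((h[...,0]>100)&(h[...,0]<118)&(h[...,1]>170)&(h[...,2]>150)).astype(np.uint8)*m
n,l,st,ce=cv2.connectedComponentsWithStats(b);k=1+st[1:,4].argmax()
pts=np.argwhere(l==k)[:,::-1].astype(float)
w=onplane(t,pts,52)[:,:2]
R=cv2.minAreaRect(w.astype(np.float32));print("panel",R,w.mean(0))
m[:]=0;m[255:310,235:290]=1
r=(((h[...,0]<6)|(h[...,0]>174))&(h[...,1]>180)&(h[...,2]>100)).astype(np.uint8)*m
w=onplane(t,np.argwhere(r>0)[:,::-1].astype(float),32.5)[:,:2];print("red",cv2.minAreaRect(w.astype(np.float32)),w.mean(0))
for c in(t,s):
  for n,z in(("lid",50),("cork_block_mid",15),("spool_clamp_mid",14),("spirit_jar_mid",100)):
    for q in trace(c,n)[:3]: print(n,round(q["p"],2),np.round(q["rect"]),onplane(c,q["rect"][:2],z).round())
E
```

```text
tcp proj [[-13. 475.]
 [311. 563.]
 [305. 400.]] cam [array([ 369.,  -35., 1209.]), array([ 347., 1093.,  567.])]
panel ((599.126708984375, 59.5466194152832), (112.32325744628906, 55.482666015625), 67.81729888916016) [598.94169692  59.36834035]
red ((530.770263671875, 87.22366333007812), (41.260231018066406, 62.54180145263672), 69.3061294555664) [527.07235759  88.86800818]
lid 0.94 [459. 286.  75.  49.] [[ 509. -314.   50.]]
lid 0.8 [379. 197.  79.  49.] [[ 699. -168.   50.]]
lid 0.78 [269. 251.  81.  60.] [[596.  61.  50.]]
cork_block_mid 0.58 [206. 232.  38.  32.] [[649. 195.  15.]]
spool_clamp_mid 0.6 [343. 282.  44.  16.] [[531. -86.  14.]]
spirit_jar_mid 0.6 [284. 179.  31.  39.] [[730.  24. 100.]]
lid 0.95 [394. 196.  50.  25.] [[ 514. -303.   50.]]
lid 0.71 [308. 208.  56.  30.] [[ 701. -163.   50.]]
lid 0.59 [326. 256.  75.  34.] [[597.  72.  50.]]
cork_block_mid 0.94 [280. 298.  45.  33.] [[654. 195.  15.]]
spool_clamp_mid 0.59 [260. 241.  25.  52.] [[775. -33.  14.]]
spool_clamp_mid 0.58 [375. 245.  27.  20.] [[524. -80.  14.]]
spirit_jar_mid 0.56 [259. 240.  25.  48.] [[711. 139. 100.]]
spirit_jar_mid 0.43 [332. 266.  90.  60.] [[553. 209. 100.]]
spirit_jar_mid 0.23 [359. 267.  34.  24.] [[508. 198. 100.]]
```

View pics/c0.png

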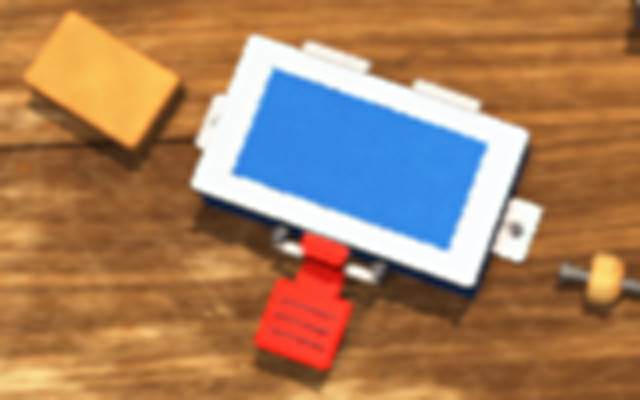

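The crop shows the leftmost case: lid centre at about full-image (270,250), red tab at (256,288), cork block to its left and spool clamp to its right. Case centre is about (599,59.5) with yaw -22.2°, so the pad is near (518,92.5). The tool yaw is already nearly aligned. I'll go above the pad with the fingers shut.

arm_command(
  steps=[
    [0, -110, -65, 0, -1],
    [0, -220, -131, 0, -1],
    [0, -330, -196, 0, -1],
    [0, -439, -262, 0, -1],
    [0, -439, -262, 0, -1],
    [0, -439, -262, 0, -1],
    [0, -439, -262, 0, -1],
    [0, -439, -262, 0, -1],
    [0, -439, -262, 60, -1],
    [0, -439, -262, 110, -1],
    [0, -439, -262, 124, -1],
    [0, -439, -262, 124, -1],
    [0, -439, -262, 124, -1],
  ],
)

```text
clock: 2.52
eef_pos: [517.8, 92.7, 102.5]
eef_rot: [3.14, 0.003, 2.756]
wrist_force: [0.3, 0.0, -0.2]
finger_gap: 0.4
finger_force: 0.0
```

```bash
python3 - <<'E'
from h import *
w=imaging.camera("wrist");s=imaging.camera("side")
p=np.array(monitor.read_state()["eef_pos"]);print(p,monitor.read_state()["wrist_force"],proj(w,[p,[p[0],p[1],32.5]]))
u=proj(s,[p])[0].astype(int);v=s["img"][max(u[1]-70,0):u[1]+90,u[0]-110:u[0]+90]
save(np.hstack([cv2.resize(w["img"],(400,300)),cv2.resize(v,(375,300))]),"w1.png")
E
```

```text
[517.58406115  92.60239026 102.13724297] [ 0.29804981 -0.62437962  0.07778881] [[316.679694   306.49990874]
 [316.7579955  262.65972697]]
```

View pics/w1.png

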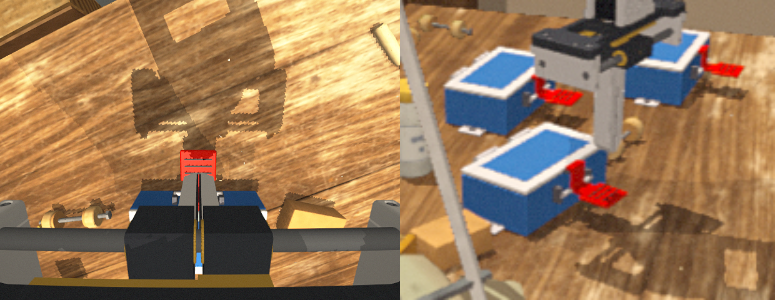

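The fingers are centred over the pad of the left case: pad at about (198,165) in the left panel, directly below the tips. Next I press it gently.

arm_command(
  steps=[
    [0, 0, 0, 25, 0],
    [0, 0, 0, 40, 0],
    [0, 0, 0, 46, 0],
    [0, 0, 0, 49, 0],
    [0, 0, 0, 51, 0],
    [0, 0, 0, 53, 0],
    [0, 0, 0, 55, 0],
    [0, 0, 0, 57, 0],
    [0, 0, 0, 58, 0],
    [0, 0, 0, 58, 0],
    [0, 0, 0, 58, 0],
    [0, 0, 0, 58, 0],
  ],
)

```text
clock: 4.12
eef_pos: [517.5, 92.3, 42.9]
eef_rot: [3.141, 0.002, 2.755]
wrist_force: [1.0, -1.2, 6.2]
finger_gap: 0.4
finger_force: 2.8
```

```bash
python3 - <<'E'
from h import *
s=imaging.camera("side");t=imaging.camera("top")
print(monitor.read_state()["wrist_force"],monitor.read_state()["eef_pos"])
save(np.hstack([cv2.resize(s["img"][190:310,260:420],(400,300)),cv2.resize(t["img"][200:320,190:350],(400,300))]),"s2.png")
E
```

```text
[ 0.98095212 -1.48296696  5.52282828] [517.49343553  92.26316564  42.92460759]
```

View pics/s2.png

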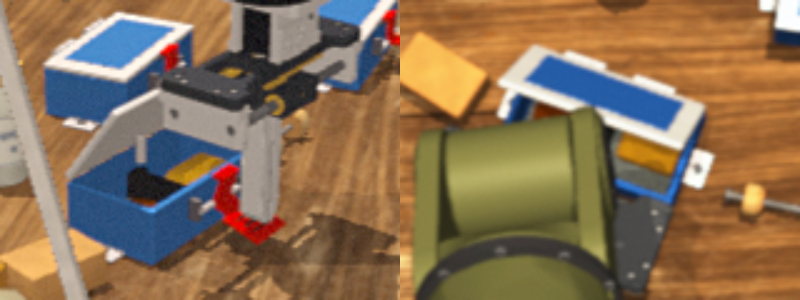

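The tab is pressed and the lid has sprung up: in the left panel it stands tilted at (115,150), with the gripper clear of it. Next I raise the arm and push the lid back.

arm_command(
  steps=[
    [0, 0, 0, -6, 0],
    [0, 0, 0, -14, 0],
    [0, 0, 0, -45, 0],
    [0, 0, 0, -81, 0],
    [0, 0, 0, -81, 0],
    [0, -30, 0, -81, 0],
    [0, -55, 0, -81, 0],
    [0, -66, 0, -81, 0],
    [0, -74, 0, -81, 0],
    [0, -82, 0, -81, 0],
    [0, -90, 0, -81, 0],
    [0, -98, 0, -81, 0],
    [0, -106, 0, -81, 0],
    [0, -112, 0, -81, 0],
    [0, -118, 0, -81, 0],
    [0, -123, 0, -81, 0],
    [0, -127, 0, -81, 0],
    [0, -130, 0, -81, 0],
    [0, -130, 0, -81, 0],
    [0, -130, 0, -81, 0],
  ],
)

```text
clock: 6.72
eef_pos: [637.2, 43.4, 123.5]
eef_rot: [-3.142, -0.0, 2.755]
wrist_force: [-1.0, 0.4, -0.1]
finger_gap: 0.5
finger_force: 0.0
```

```bash
python3 - <<'E'
from h import *
s=imaging.camera("side");t=imaging.camera("top")
print(monitor.read_state()["wrist_force"],monitor.read_state()["eef_pos"])
save(np.hstack([cv2.resize(s["img"][160:310,240:440],(400,300)),cv2.resize(t["img"][160:310,180:380],(400,300))]),"s3.png")
E
```

```text
[0.85623428 0.07118496 0.1982404 ] [637.19991729  43.42148117 123.49635612]
```

View pics/s3.png

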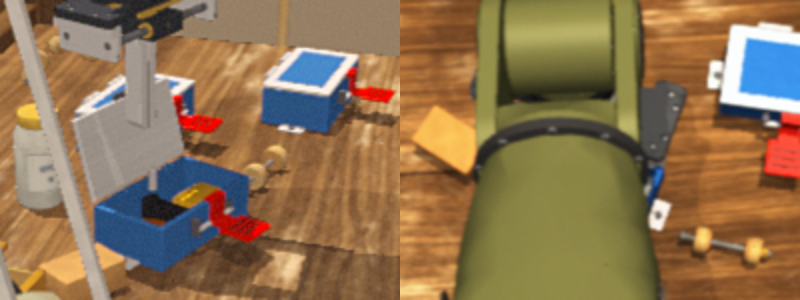

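The lid is leaning back past upright (left panel, (130,140)) and there is almost no force on the fingers. I'll back off slowly and check.

arm_command(
  steps=[
    [0, 0, 0, 0, 0],
    [0, 0, 0, 0, 0],
    [0, 5, 0, 0, 0],
    [0, 20, 0, 0, 0],
    [0, 60, 0, 0, 0],
    [0, 90, 0, -30, 0],
    [0, 130, 0, -80, 0],
    [0, 180, 0, -100, 0],
    [0, 230, 0, -100, 0],
    [0, 230, 0, -100, 0],
    [0, 230, 0, -100, 0],
    [0, 230, 0, -100, 0],
    [0, 230, 0, -100, 0],
  ],
)

```text
clock: 8.45
eef_pos: [424.6, 129.7, 223.1]
eef_rot: [-3.141, -0.001, 2.755]
wrist_force: [0.4, 0.2, 0.9]
finger_gap: 0.4
finger_force: 0.0
```

```bash
python3 - <<'E'
from h import *
s=imaging.camera("side");t=imaging.camera("top")
ex=np.array([.926,-.378,0]);ey=np.array([.378,.926,0]);O=np.array([599,59.5,0])
im=s["img"].copy()
for th,col in((1.85,(255,0,0)),(1.6,(0,255,0))):
  P=[O+ex*(42-84*np.cos(th))+ey*y+[0,0,49+84*np.sin(th)] for y in(-75,75)]+[O+ex*42+ey*y+[0,0,49] for y in(75,-75)]
  cv2.polylines(im,[proj(s,P).round().astype(np.int32)],True,col)
print(monitor.read_state()["wrist_force"],monitor.read_state()["eef_pos"])
save(np.hstack([cv2.resize(im[160:310,240:440],(400,300)),cv2.resize(t["img"][160:310,180:380],(400,300))]),"s4.png")
for c in(t,s):
  for n,z in(("cork_block_mid",15),("spool_clamp_mid",14),("spirit_jar_mid",100)):
    for q in trace(c,n)[:2]: print(n,round(q["p"],2),np.round(q["rect"]))
E
```

```text
[-0.18223677  0.19382833  1.16591301] [424.4872957  129.79442226 223.17727466]
cork_block_mid 0.95 [207. 231.  38.  31.]
spool_clamp_mid 0.73 [345. 284.  42.  15.]
spirit_jar_mid 0.95 [284. 177.  26.  40.]
cork_block_mid 0.83 [282. 298.  46.  30.]
spool_clamp_mid 0.69 [376. 242.  26.  18.]
spirit_jar_mid 0.66 [260. 239.  24.  52.]
```

View pics/s4.png

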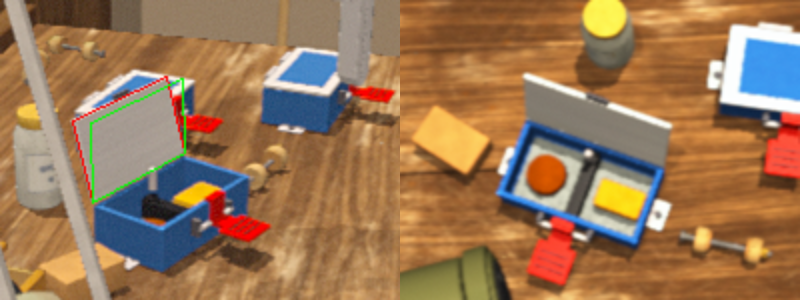

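The lid matches the 1.85 rad outline (red). The rosin, beeswax, cork block, spool clamp and jar have not moved. I'll hand it in.

```bash
python3 -c "
from cell import job
print(job.sign_off())"
```

```text
the job is handed in; nothing more can be done
None
```

The leftmost case's release tab was pressed and its lid pushed back to its stop, where it stands open; nothing else was disturbed, and the job was handed in at about 8.5 s on the robot's clock.

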